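# Clip a lacquered plaque on the copy stand for its record shot

## Robot

A 7-joint arm with a two-finger parallel gripper is mounted at the origin on the work surface. World frame = base frame: x ahead of the robot, y to its left, z up, the work surface at z = 0. Lengths are in m, angles in rad, forces in N, time in s.
With the tool pointing down it reaches from about 0.425 to 0.975 m from the base axis. Payload 16.7 kg.
Tool frame: the origin (TCP) lies midway between the tips of the shut fingers; the grasp point (between the pads) lies 19 mm behind it; z points along the fingers, y is the line along which they close (so a half turn about z gives the same grasp; the last joint's range is limited). The gripper opens to 85 mm and grips with 20 to 120 N. Pads are 22 mm wide; open, the fingers measure 114 mm over their backs; the gripper's body (76 mm by 85 mm) begins 54 mm behind the grasp point. The pads swing forward as they close: fully open they stand 13 mm farther back than shut.
Start: joints at [-1.45, 0.426, 0.074, 1.606, -0.034, 1.111, -0.067], TCP at [0.18, 0.651, 0.231] pointing down, gripper open.
Joint ranges: [-2.85, 2.85], [-0.5, 2.14], [-1.23, 1.37], [0.21, 2.46], [-1.02, 4.16], [0.16, 2.05], [-2.73, 2.73]. Speed limits (rad/s): [1.89, 1.89, 2.39, 2.39, 3.01, 3.01, 3.01].

## Interface

Orientations are given as a unit quaternion [x, y, z, w].
In Python, from workcell import get_obs, snapshot, calibration, sign_off gives the robot as it stands. The module is installed in compiled form; this text tells all that it offers.
- The arm moves only by the tool jog_arm, never from a script. Its argument "deltas" is a list that holds one entry, the list of rows, each a list of 7 numbers: the turn, a rotation vector about the world's x, y, z in rad, then the shift along the world's x, y, z in m, then the opening in per cent of the stroke, from 0 (shut) to 100 (fully open). A call has 1 to 5 rows; each row shifts and turns the commanded pose from where the row before left it; what a row does not reach is not made up. A row lasts 1/10 s, in which the tool goes at most 50 mm and 8.59 degrees, less where a joint would pass 70% of its speed; a pose out of reach is approached as far as the arm can. A call is refused whole if a number of a shift passes 0.05 or a number of a turn 0.15, either way. A call with a gripper value outside its range is refused whole. The fingers move at their own pace and stop on an object; the grip force is fixed at half the most. Time passes only in rows, so rows that do not move let the fingers close. It gives the time, the measured TCP pose, the force, the opening and the grip force at its end, in the units of the state.
- get_obs(): the state, without advancing time (a new reading comes with each control period).
- snapshot(name): name is "side" or "top" or "wrist"; returns the picture (384x512x3 uint8, red, green, blue); there is no depth.
- calibration(name): a dict with "fovy" (degrees; the focal length in pixels is half the picture's height over the tangent of half this angle, whatever the lens; pixels are square), "cx", "cy" (the principal point, pixels), "R" (3x3) and "t" (3): a world point X has camera coordinates R X + t; the wrist camera has in their place "hand_eye" (4x4, takes a point from camera to tool coordinates, whose origin is the TCP and whose axes are the flange's). Camera axes: x right, y down, z forward; pixel columns grow to the right and rows downward; lengths in m; the calibration is good to about 2 mm. A picture is of the moment at which its call begins: read the wrist's pose just before it. calibration takes no time and is no camera call.
- sign_off(): hands the job in; it is judged then, once.
The state is a dict: "clock": time; "joint_positions": joint angles; "dq": joint speeds; "effort": joint torques, N m; "eef_pos": TCP position; "ee_rot": TCP orientation; "ft_force": force on the tool from outside, world axes, zero at the start; "moment": the same for the moment, N m; "finger_gap": finger opening in m; "gripper_force": force on a finger pad.
Only numpy, scipy, OpenCV 4.12 (cv2) and the standard library are available. Lean on these libraries where they do the work, as an engineer would, in place of code of your own. Each camera call takes 0.05 s, during which the arm holds its last target. There are 200 camera calls.

## Task

The red plaque lying on the grey copy-stand plate has to be photographed: slide it gently along the plate until it is pressed flush against the aluminium stop rail, then, nudging the steel spring clip by its post without gripping it, swing it around its pivot screw until its toe has ridden up over the plaque's edge and rests at least a centimetre in on the plaque. Let go and leave it clamped, untouched, for two seconds while the picture is taken, then swing the clip back clear to about where it was parked, leaving the plaque against the stop. Be gentle: keep the forces on the plaque, the stop and the toe well under 20 N, do not force the toe down or jam it against the edge, and do not disturb the things lying on and beside the plate.

Things in the scene. Friction and masses are not known exactly. Their poses are not given: they have to be found in the camera images.
- plate: Fixed grey base plate, 250 x 300 x 12 mm, flat on the table. Origin at table level; top at z = 12 mm; it reaches x -135 to +115, y -150 to +150 mm. Its x axis points from the plaque to the stop rail (roughly away from the robot), y along the rail, z up. The clip's pivot screw is at x = -40, y = -100 mm; its head (18 mm wide) reaches 25 mm above the plate's top.
- stop: Fixed aluminium stop rail standing on the plate, 14 (x) x 160 (y) x 16 (z) mm, origin at the centre of its underside, axes parallel to the plate's. The plaque seats against its -x face, 7 mm from its origin. It does not give. Where it is set along the plate's x differs by about 1 cm.
- plaque: Loose red wooden plaque, 90 (x) x 130 (y) x 10 (z) mm, 0.1 to 0.2 kg, flat on the plate 10 to 45 mm short of the stop and up to 7 degrees askew. Origin: centre of its underside. Seated, its origin is 52 mm on the -x side of the stop's origin, y axis parallel to the rail. It slides with about 1 N; pushed at its near (-x) edge it may stop askew, one corner on the rail: lean on the lagging side.
- clip (a joint): Swing angle about the vertical pivot screw, rad. 0: leaf points along the plate's -x (parked); grows clockwise seen from above; at 1.57 it points along the plate's +y, over the plaque; hard stops at 0 and 2.45. Light friction (about 1.5 N at the post), stays where left. Starts at 0.1 to 0.6. Plaque home: toe meets its near edge at 1.5 to 1.8 and is well in on it from 2.0 to 2.3.
- leaf: The clip's sprung steel leaf, 12 mm wide, 2 mm thick, its top 19 mm above the plate's top, from the pivot screw to a round toe (ball, radius 8 mm) 75 mm away. Origin on the pivot axis at the plate's top; the leaf points along its own -x. Sprung downward, it can tip up about the pivot end; on the plaque the toe presses down with about 3.5 N.
- leaf_post (a point): Top centre of the upright push post on the leaf: 12 mm diameter, 50 mm from the pivot axis, from the strip's top up to 46 mm above the plate's top. Pushed sideways here (8 to 12 N), the toe rides up on the edge if the post can rise about 1.5 mm; rubbing fingers held at constant height keep it down and jam it, so let the hand rise a little (1 to 3 mm) as it resists.
- leaf_toe (a point): Lowest point of the toe ball, 75 mm from the pivot axis; 8 mm above the plate's top at rest, so the 10 mm thick plaque must lift it 2 mm; 10 mm when it rests on the plaque.
- seal_block: Bystander: upright marble seal block, 28 x 28 x 40 mm, on the plate's near corner on the +y side. Origin under its centre.
- paperweight: Bystander: brass bar, 22 x 190 x 18 mm, on the table. Origin under its centre.
- ink_jar: Bystander: glass jar with black cap, 56 mm across, 70 mm high. Origin under its centre.
- inkstone: Bystander: dark open inkstone, 120 x 85 x 24 mm. Origin under its centre.
Things that resemble listed ones, but are neither listed nor needed, are in the scene too. There is more than one size of the plaque; the one meant has the size given above.

How it is judged:
On the way, in this order (a step that is already met when the one before it is completed fails the run):
1. the plaque is pressed flush against the stop rail, the clip not yet touching it (x of plaque in the frame of stop above -0.0545 m and angle between the y axis of plaque and the y axis of stop, either way round below 0.03 rad and y of plaque in the frame of stop between -0.03 and 0.03 m and contact force between plaque and stop above 1 N and contact force between leaf and plaque below 0.1 N), for 0.1 s.
2. the clip's toe rests on the plaque, at least 8 mm in from its near edge, pressing on it, and the robot has let go of clip and plaque, for two seconds (x of plaque in the frame of stop above -0.0545 m and angle between the y axis of plaque and the y axis of stop, either way round below 0.03 rad and y of plaque in the frame of stop between -0.03 and 0.03 m and x of leaf_toe in the frame of plaque between -0.037 and 0.04 m and y of leaf_toe in the frame of plaque above -0.06 m and contact force between leaf and plaque above 1 N and contact force between each of the arm, the fingers and leaf below 0.1 N and contact force between the fingers and plaque below 0.1 N), for 1.8 s.
At the end, for the whole second after the job is handed in: The plaque lies flat on the plate, at rest, within 2.5 mm of touching the stop rail's face, parallel to it within 0.03 rad and within 30 mm of the rail's middle; the clip is swung back to below 0.9 rad (x of plaque in the frame of stop above -0.0545 m and angle between the y axis of plaque and the y axis of stop, either way round below 0.03 rad and y of plaque in the frame of stop between -0.03 and 0.03 m and value of joint clip below 0.9 rad and linear speed of plaque below 0.01 m/s and height (world z) of plaque between 0.01 and 0.0145 m).
It fails at once if the plaque is pressed against the stop harder than 20 N (contact force between plaque and stop above 20 N).
It fails at once if the robot pushes or squeezes the plaque harder than 20 N (contact force between the fingers and plaque above 20 N).
It fails at once if the clip is forced or jammed against the plaque harder than 20 N (contact force between leaf and plaque above 20 N).
It fails at once if the robot grips or pushes the clip harder than 28 N (contact force between the fingers and leaf above 28 N).
It fails at once if one of the other things is moved more than 20 mm (distance of any of seal_block, paperweight, ink_jar, inkstone from where it was at the start of the episode above 0.02 m).
It also fails if it takes over 72 s, if anything falls off the work surface, if the arm or the gripper's body presses on something with over 40 N, if the wrist force passes 120 N, or if a joint passes its speed limit or range.

## Working session

There is one attempt and no reset: what is moved stays moved. The work goes in short steps, Python scripts to look and compute and a tool call to move; the robot and the scene stay as the last step left them, time stands still between calls to the robot, and variables do not carry over. Pictures are saved under pics/ and viewed, at most 10 in all, crops included, and the job is handed in when it is done.

Besides the shell and the picture viewer there is one more tool, called after ">>>" as name(argument=value, ...), one argument or row to a line, values as JSON. jog_arm: Moves the arm, as the interface text tells. Its arguments: {"type":"object","properties":{"deltas":{"type":"array"}},"required":["deltas"]}

```bash
mkdir -p pics; python3 - <<'E'
from workcell import *
import cv2,numpy as np
o=get_obs();print({k:np.round(v,3).tolist() for k,v in o.items()})
for n in ("top","side"):
    c=calibration(n);print(n,c)
    cv2.imwrite(f"pics/{n}0.png",snapshot(n)[:,:,::-1])
print(calibration("wrist"))
E
```

```text
{'clock': 0.0, 'joint_positions': [-1.451, 0.427, 0.074, 1.607, -0.034, 1.111, -0.067], 'dq': [-0.0, -0.001, 0.0, -0.001, -0.0, 0.002, 0.0], 'effort': [-0.001, -94.985, 3.76, -46.349, 0.019, 0.011, 0.0], 'eef_pos': [0.18, 0.65, 0.231], 'ee_rot': [0.135, 0.991, -0.001, -0.0], 'ft_force': [0.984, 0.186, -0.559], 'moment': [0.029, 0.003, -0.027], 'gripper_force': 0.0, 'finger_gap': 0.085}
top {'fovy': 49.942685157893706, 'cx': 254.58789643590467, 'cy': 191.21964698514222, 'R': array([[-0.01286899, -0.99957418, -0.0261885 ],
       [-0.99920982,  0.01384045, -0.03725815],
       [ 0.03760475,  0.02568834, -0.99896246]]), 't': array([0.01705854, 0.51774414, 1.24454022])}
side {'fovy': 44.223788068058724, 'cx': 257.701939200001, 'cy': 197.57946704761912, 'R': array([[ 0.7063767 , -0.70773681, -0.01185629],
       [-0.48282599, -0.46951452, -0.73921254],
       [ 0.51760122,  0.52788704, -0.67336785]]), 't': array([-0.36981734,  0.30297138,  0.99110128])}
{'fovy': 63.43563996006312, 'cx': 250.27912351828786, 'cy': 183.55895617327636, 'hand_eye': array([[-5.35587963e-05, -9.55156078e-01, -2.96102794e-01,
         7.60737059e-02],
       [ 9.99999478e-01,  2.51065401e-04, -9.90755300e-04,
         8.97324837e-05],
       [ 1.02066711e-03, -2.96102692e-01,  9.55155565e-01,
        -1.43626724e-01],
       [ 0.00000000e+00,  0.00000000e+00,  0.00000000e+00,
         1.00000000e+00]])}
```

View pics/top0.png

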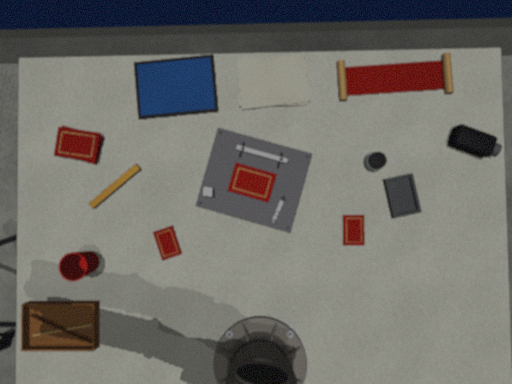

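View pics/side0.png

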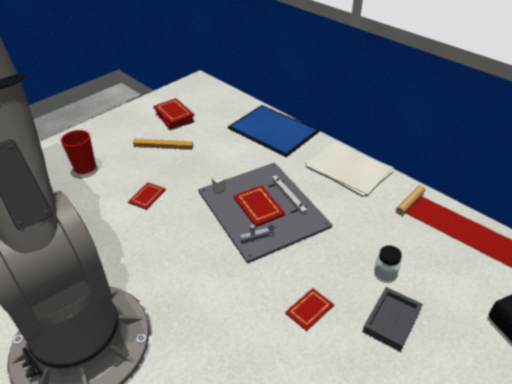

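The top view shows the plate with corners near (219,129), (311,154), (291,232) and (196,206). The plaque is at (252,182), the rail at (262,153), the clip at (279,208) and the seal block at (208,192). In the side view the clip is at (257,233) and the jar at (388,262). Next I'll measure the plate and then look at it with the wrist camera.

```bash
cat > h.py <<'E'
from workcell import *
import cv2,numpy as np
from scipy.spatial.transform import Rotation as Ro
def cam(n,o=None):
    c=calibration(n); f=192/np.tan(np.radians(c["fovy"]/2))
    K=np.array([[f,0,c["cx"]],[0,f,c["cy"]],[0,0,1]])
    if n=="wrist":
        T=np.eye(4);T[:3,:3]=Ro.from_quat(o["ee_rot"]).as_matrix();T[:3,3]=o["eef_pos"]
        M=np.linalg.inv(T@c["hand_eye"]);return K,M[:3,:3],M[:3,3]
    return K,np.array(c["R"]),np.array(c["t"])
def cast(C,px,z):
    K,R,t=C;px=np.atleast_2d(px).astype(float)
    d=np.c_[px,np.ones(len(px))]@np.linalg.inv(K).T@R; o=-R.T@t
    return o+d*((z-o[2])/d[:,2])[:,None]
def proj(C,X):
    K,R,t=C;p=(np.atleast_2d(X)@R.T+t)@K.T;return p[:,:2]/p[:,2:]
def plate2w(P,p): # P=(x,y,yaw)
    c,s=np.cos(P[2]),np.sin(P[2]);p=np.atleast_2d(p)
    return np.c_[P[0]+c*p[:,0]-s*p[:,1],P[1]+s*p[:,0]+c*p[:,1]]
def w2plate(P,w):
    c,s=np.cos(P[2]),np.sin(P[2]);d=np.atleast_2d(w)[:,:2]-np.array(P[:2])
    return np.c_[c*d[:,0]+s*d[:,1],-s*d[:,0]+c*d[:,1]]
E
python3 - <<'E'
from h import *
C=cam("top")
px=[(219,129),(311,154),(291,232),(196,206)]
w=cast(C,px,.012)[:,:2];print(w.round(3),[np.linalg.norm(w[i]-w[i-1]).round(3) for i in range(4)])
e=(w[0]-w[1])+(w[3]-w[2]);yaw=np.arctan2(e[1],e[0])-np.pi/2;ctr=w.mean(0)
P=(*(ctr+0.010*np.array([np.cos(yaw),np.sin(yaw)])),yaw);print("plate",P)
print("clip",w2plate(P,cast(C,[(279,208)],.03)),"tool quat->R",Ro.from_quat(get_obs()["ee_rot"]).as_matrix().round(2).tolist())
print(plate2w(P,[(-40,-100)]), cast(C,[(208,192)],.05))
E
```

```text
[[ 0.71   0.117]
 [ 0.629 -0.163]
 [ 0.393 -0.098]
 [ 0.475  0.189]] [np.float64(0.246), np.float64(0.291), np.float64(0.244), np.float64(0.299)]
plate (np.float64(0.5613426366496057), np.float64(0.008398083350161595), np.float64(-0.2809764869145994))
clip [[-0.07186925 -0.09464957]] tool quat->R [[-0.96, 0.27, -0.0], [0.27, 0.96, -0.0], [-0.0, -0.0, -1.0]]
[[-65.59945973 -84.97835518]] [[0.51601551 0.14677827 0.05      ]]
```

>>> jog_arm(
  deltas=[
    [[0, 0, 0, 0.03, -0.02, 0.01, 0], [0, 0, 0, 0.03, -0.035, 0, 0], [0, 0, 0, 0.025, -0.04, 0, 0], [0, 0, 0, 0.025, -0.04, 0, 0], [0, 0, 0, 0.025, -0.04, 0, 0]],
  ],
)

```text
clock: 0.6
eef_pos: [0.3156, 0.4736, 0.241]
ee_rot: [0.135, 0.991, -0.0, -0.0]
ft_force: [0.4, 0.7, 0.7]
finger_gap: 0.0123
gripper_force: 0.0
```

>>> jog_arm(
  deltas=[
    [[0, 0, 0, 0.025, -0.04, 0, 0], [0, 0, 0, 0.025, -0.04, 0, 0], [0, 0, 0, 0.025, -0.04, 0, 0], [0, 0, 0, 0.025, -0.04, 0, 0], [0, 0, 0, 0.025, -0.04, 0, 0]],
  ],
)

```text
clock: 1.1
eef_pos: [0.4405, 0.2737, 0.2413]
ee_rot: [0.134, 0.991, 0.0, -0.0]
ft_force: [0.3, 0.2, -0.1]
finger_gap: -0.0
gripper_force: 0.0
```

>>> jog_arm(
  deltas=[
    [[0, 0, 0, 0.02, -0.04, 0, 0], [0, 0, 0, 0.02, -0.04, 0, 0], [0, 0, 0, 0.02, -0.04, 0, 0], [0, 0, 0, 0.01, -0.04, 0, 0], [0, 0, 0, 0, -0.04, 0, 0]],
  ],
)

```text
clock: 1.6
eef_pos: [0.5106, 0.0736, 0.2411]
ee_rot: [0.135, 0.991, -0.0, 0.0]
ft_force: [0.6, -0.4, -0.6]
finger_gap: -0.0001
gripper_force: 0.0
```

Excellent tracking. A little further, then the wrist view.

>>> jog_arm(
  deltas=[
    [[0, 0, 0, -0.01, -0.04, 0.03, 0], [0, 0, 0, -0.01, -0.03, 0.02, 0], [0, 0, 0, 0, 0, 0, 0]],
  ],
)

```text
clock: 1.9
eef_pos: [0.4901, 0.0022, 0.2931]
ee_rot: [0.137, 0.991, 0.001, 0.002]
ft_force: [-0.1, 0.7, 0.6]
finger_gap: -0.0002
gripper_force: 0.0
```

```bash
python3 - <<'E'
from h import *
o=get_obs();print(o["eef_pos"],o["dq"].round(3) if hasattr(o["dq"],'round') else o["dq"])
im=snapshot("wrist")[:,:,::-1];cv2.imwrite("pics/w1.png",im)
import pickle;pickle.dump(o,open("w1.pkl","wb"))
cv2.imwrite("pics/w1b.png",cv2.resize(im,(768,576),interpolation=cv2.INTER_CUBIC))
E
```

```text
[0.49007315 0.00215076 0.29312944] [-0.034  0.052 -0.062  0.014 -0.038 -0.053 -0.037]
```

View pics/w1b.png

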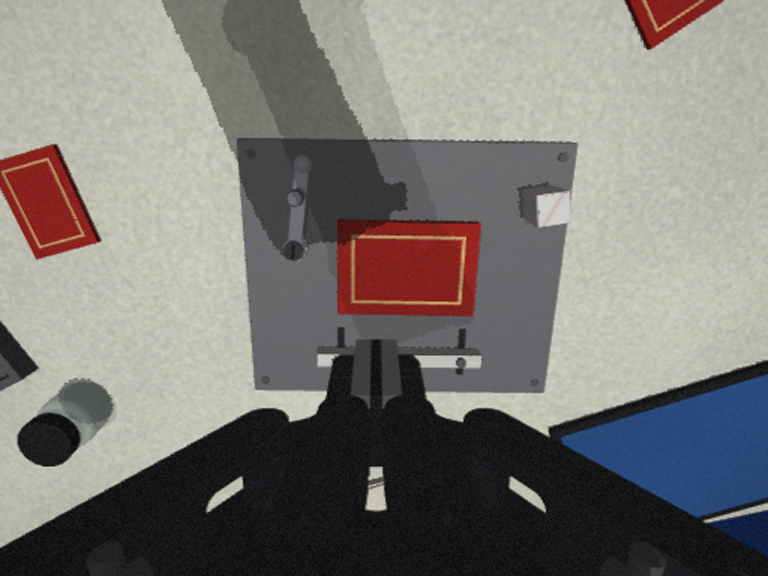

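The wrist view (768x576) shows:
- Plate corners at (238,139), (577,143), (543,392) and (257,389).
- Pivot screw at (292,249), post top at (295,198) and toe at (302,163).
- Plaque spanning (338,221) to (473,316).
- Rail top spanning (318,353) to (481,367).
- Seal block at (548,208).

```bash
python3 - <<'E'
from h import *
import pickle
o=pickle.load(open("w1.pkl","rb"));C=cam("wrist",o);s=lambda a:np.array(a)/1.5
w=cast(C,s([(238,139),(577,143),(543,392),(257,389)]),.012)[:,:2]
print(w.round(4),[np.linalg.norm(w[i]-w[i-1]).round(4) for i in range(4)])
e=(w[1]-w[0])+(w[2]-w[3]);yaw=np.arctan2(e[1],e[0])-np.pi/2
P=(*(w.mean(0)+.010*np.array([np.cos(yaw),np.sin(yaw)])),yaw);print("P",P)
pickle.dump(P,open("P.pkl","wb"))
im=cv2.imread("pics/w1.png");hsv=cv2.cvtColor(im,cv2.COLOR_BGR2HSV)
m=cv2.inRange(hsv,(0,120,40),(12,255,255))|cv2.inRange(hsv,(168,120,40),(180,255,255))
m=cv2.morphologyEx(m,cv2.MORPH_CLOSE,np.ones((7,7)))
for c in cv2.findContours(m,0,2)[0]:
    if cv2.contourArea(c)<500: continue
    h=cv2.convexHull(c);a=cv2.approxPolyDP(h,6,True)[:,0]
    W=cast(C,h[:,0],.022)[:,:2].astype(np.float32)
    r=cv2.minAreaRect(W*1000)
    print(a.tolist(),"rect",np.round(r[0],1),np.round(r[1],1),r[2],"plate",(w2plate(P,[np.array(r[0])/1000])*1000).round(1), "corners plate",(w2plate(P,cast(C,a,.022))*1000).round(1).tolist())
pl=lambda p,z:(w2plate(P,cast(C,s(p),z))*1000).round(1).tolist()
print("pivot",pl([(292,249)],.037),"post",pl([(295,198)],.058),"toe",pl([(302,163)],.03))
print("stop top",pl([(318,353),(481,356),(481,367),(318,367)],.028))
print("seal",pl([(537,194),(570,192),(570,225),(539,226)],.052))
E
```

```text
[[ 0.3915 -0.0946]
 [ 0.4756  0.1902]
 [ 0.7136  0.1196]
 [ 0.6295 -0.1643]] [np.float64(0.248), np.float64(0.297), np.float64(0.2483), np.float64(0.296)]
P (np.float64(0.5621491632468733), np.float64(0.009871016043191084), np.float64(-0.2875058541940714))
[[225, 147], [320, 149], [315, 209], [226, 208]] rect [543.3  17.8] [129.4  91.3] 73.01859283447266 plate [[-20.3   2.3]] corners plate [[-64.9, -61.7], [-63.7, 66.6], [23.6, 66.3], [23.5, -61.4]]
[[37, 97], [65, 160], [24, 172], [0, 130], [0, 106]] rect [ 396.4 -277.8] [67.  89.2] 89.62083435058594 plate [[ -77.3 -322.9]] corners plate [[-127.0, -302.5], [-44.4, -280.3], [-26.7, -339.8], [-84.2, -359.7], [-115.2, -352.6]]
[[481, 0], [432, 32], [417, 0]] rect [403.3 270.7] [75.6 34.3] 74.2199478149414 plate [[-226.2  205.1]] corners plate [[-243.9, 242.6], [-208.9, 191.2], [-242.9, 167.1]]
pivot [[-41.8, -101.0]] post [[-89.7, -93.0]] toe [[-115.4, -90.7]]
stop top [[64.0, -81.8], [65.4, 76.5], [77.3, 77.4], [79.2, -82.1]]
seal [[-94.5, 104.5], [-96.4, 131.4], [-69.0, 135.1], [-67.9, 109.3]]
```

```bash
python3 - <<'E'
from h import *
import pickle
P=pickle.load(open("P.pkl","rb"));o=get_obs();R=Ro.from_quat(o["ee_rot"]).as_matrix()
print(o["eef_pos"],R.round(4).tolist(),"tool y yaw",np.arctan2(R[1,1],R[0,1])-np.pi/2)
for p in ((-.09,.002),(-.035,.002)):print(plate2w(P,p))
print("plate x axis",np.cos(P[2]),np.sin(P[2]))
E
```

```text
[0.49014299 0.00459481 0.29185627] [[-0.9629, 0.2698, 0.0021], [0.2698, 0.9629, 0.0012], [-0.0017, 0.0017, -1.0]] tool y yaw -0.2731354807982509
[[0.47641042 0.03730944]]
[[0.52915289 0.02171357]]
plate x axis 0.9589541008135682 -0.28356133821951246
```

>>> jog_arm(
  deltas=[
    [[0, 0, -0.0145, -0.007, 0.017, -0.04, 100], [0, 0, 0, -0.007, 0.016, -0.05, 100], [0, 0, 0, 0, 0, -0.05, 100], [0, 0, 0, 0, 0, -0.05, 100], [0, 0, 0, 0, 0, -0.04, 100]],
  ],
)

```text
clock: 2.45
eef_pos: [0.4752, 0.0393, 0.0604]
ee_rot: [0.141, 0.99, -0.001, -0.001]
ft_force: [1.9, 0.8, 1.3]
finger_gap: 0.0719
gripper_force: 0.0
```

>>> jog_arm(
  deltas=[
    [[0, 0, 0, 0, 0, -0.02, 100], [0, 0, 0, 0, 0, -0.015, 100], [0, 0, 0, 0, 0, 0, 100], [0, 0, 0, 0, 0, 0, 100]],
  ],
)

```text
clock: 2.85
eef_pos: [0.4762, 0.0388, 0.0283]
ee_rot: [0.141, 0.99, -0.0, -0.001]
ft_force: [0.2, 0.9, 0.5]
finger_gap: 0.0856
gripper_force: 0.0
```

>>> jog_arm(
  deltas=[
    [[0, 0, -0.004, 0, -0.001, -0.012, 100], [0, 0, 0, 0, 0, -0.008, 100], [0, 0, 0, 0, 0, -0.003, 100], [0, 0, 0, 0, 0, 0, 100]],
  ],
)

```text
clock: 3.25
eef_pos: [0.4763, 0.0374, 0.0052]
ee_rot: [0.144, 0.99, -0.0, -0.0]
ft_force: [0.2, -0.1, -0.3]
finger_gap: 0.0853
gripper_force: 0.0
```

```bash
python3 - <<'E'
from h import *
o=get_obs();print(o["eef_pos"],o["ft_force"])
im=snapshot("side")[:,:,::-1][140:280,170:350];cv2.imwrite("pics/s1.png",cv2.resize(im,None,fx=4,fy=4,interpolation=cv2.INTER_CUBIC))
E
```

```text
[0.47627182 0.03735279 0.00520012] [ 0.20128058 -0.05561837 -0.26316664]
```

View pics/s1.png

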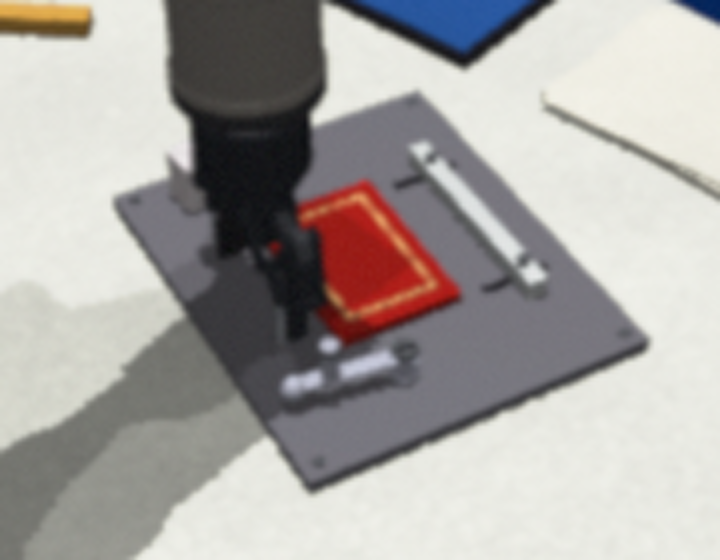

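The side view shows the open fingers down just behind the plaque's near edge, at about (295,330) in the crop, clear of the clip and the seal block. Now pushing along plate +x.

>>> jog_arm(
  deltas=[
    [[0, 0, 0, 0.0048, -0.0014, 0, 100], [0, 0, 0, 0.0048, -0.0014, 0, 100], [0, 0, 0, 0.0048, -0.0014, 0, 100], [0, 0, 0, 0.0048, -0.0014, 0, 100], [0, 0, 0, 0.0048, -0.0014, 0, 100]],
  ],
)

```text
clock: 3.8
eef_pos: [0.5009, 0.0303, 0.0055]
ee_rot: [0.144, 0.99, -0.0, -0.0]
ft_force: [-0.6, 0.3, 0.7]
finger_gap: 0.0854
gripper_force: 0.5
```

>>> jog_arm(
  deltas=[
    [[0, 0, 0, 0.0048, -0.0014, 0, 100], [0, 0, 0, 0.0048, -0.0014, 0, 100], [0, 0, 0, 0.0038, -0.0011, 0, 100], [0, 0, 0, 0.0029, -0.0009, 0, 100], [0, 0, 0, 0, 0, 0, 100]],
  ],
)

```text
clock: 4.3
eef_pos: [0.5173, 0.0254, 0.0055]
ee_rot: [0.144, 0.99, -0.0, 0.0]
ft_force: [0.3, 0.7, -0.3]
finger_gap: 0.0854
gripper_force: 0.0
```

>>> jog_arm(
  deltas=[
    [[0, 0, 0, 0.0019, -0.0006, 0, 100], [0, 0, 0, 0.0019, -0.0006, 0, 100], [0, 0, 0, 0.0019, -0.0006, 0, 100], [0, 0, 0, 0.0019, -0.0005, 0, 100]],
  ],
)

```text
clock: 4.7
eef_pos: [0.5245, 0.0233, 0.0055]
ee_rot: [0.144, 0.99, -0.0, -0.0]
ft_force: [-0.9, -0.1, -0.9]
finger_gap: 0.0851
gripper_force: 0.2
```

>>> jog_arm(
  deltas=[
    [[0, 0, 0, 0.001, -0.0003, 0, 100], [0, 0, 0, 0.001, -0.0003, 0, 100]],
  ],
)

```text
clock: 4.9
eef_pos: [0.5265, 0.0227, 0.0055]
ee_rot: [0.144, 0.99, -0.0, -0.0]
ft_force: [-0.8, 0.6, 0.2]
finger_gap: 0.0856
gripper_force: 0.3
```

>>> jog_arm(
  deltas=[
    [[0, 0, 0, 0.001, -0.0003, 0, 100], [0, 0, 0, 0.001, -0.0003, 0, 100]],
  ],
)

```text
clock: 5.1
eef_pos: [0.5282, 0.0221, 0.0055]
ee_rot: [0.144, 0.99, -0.0, -0.0]
ft_force: [-4.6, 0.7, 1.1]
finger_gap: 0.0851
gripper_force: 2.7
```

```bash
python3 - <<'E'
from h import *
C=cam("side");import pickle;P=pickle.load(open("P.pkl","rb"))
im=snapshot("side")[:,:,::-1];cv2.imwrite("pics/s2.png",cv2.resize(im[140:280,170:350],None,fx=4,fy=4,interpolation=cv2.INTER_CUBIC))
hsv=cv2.cvtColor(im,cv2.COLOR_BGR2HSV)
m=cv2.inRange(hsv,(0,120,40),(12,255,255))|cv2.inRange(hsv,(168,120,40),(180,255,255));m[:140]=0;m[280:]=0;m[:,:170]=0;m[:,350:]=0
m=cv2.morphologyEx(m,cv2.MORPH_CLOSE,np.ones((5,5)))
c=max(cv2.findContours(m,0,2)[0],key=cv2.contourArea);a=cv2.approxPolyDP(cv2.convexHull(c),3,True)[:,0]
print(a.tolist(),(w2plate(P,cast(C,a,.022))*1000).round(1).tolist())
E
```

```text
[[274, 181], [297, 208], [268, 220], [263, 184]] [[63.5, 62.2], [61.3, -63.3], [-27.8, -64.8], [30.1, 66.1]]
```

View pics/s2.png

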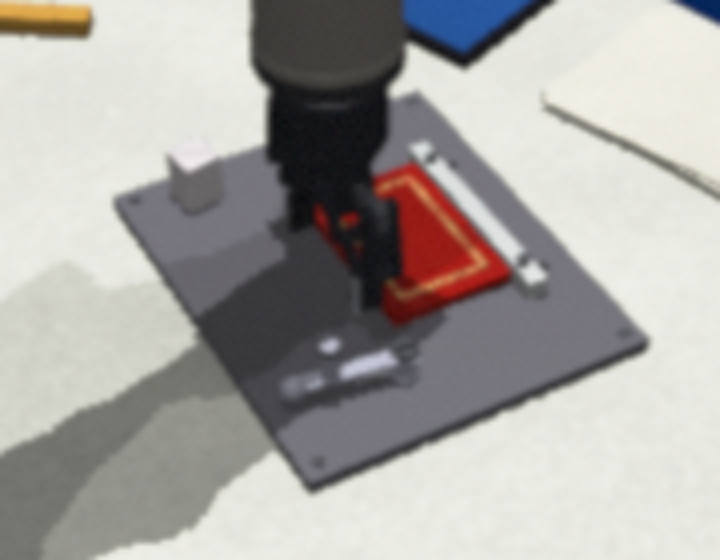

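The plaque now lies along the rail, with its edge running from about (410,165) to (510,275) in the crop, and the force is 4.6 N. I'll press slightly more and hold.

>>> jog_arm(
  deltas=[
    [[0, 0, 0, 0.0005, -0.0001, 0, 100], [0, 0, 0, 0, 0, 0, 100], [0, 0, 0, 0, 0, 0, 100]],
  ],
)

```text
clock: 5.45
eef_pos: [0.5282, 0.0222, 0.0054]
ee_rot: [0.144, 0.99, -0.0, -0.001]
ft_force: [-5.6, 1.0, 2.0]
finger_gap: 0.0853
gripper_force: 2.7
```

>>> jog_arm(
  deltas=[
    [[0, 0, 0, 0.0008, -0.0002, 0, 100], [0, 0, 0, 0, 0, 0, 100], [0, 0, 0, 0, 0, 0, 100]],
  ],
)

```text
clock: 5.75
eef_pos: [0.5283, 0.0222, 0.0053]
ee_rot: [0.144, 0.99, -0.0, -0.001]
ft_force: [-10.4, 2.4, 5.1]
finger_gap: 0.0855
gripper_force: 4.6
```

>>> jog_arm(
  deltas=[
    [[0, 0, 0, -0.004, 0.0012, 0, 100], [0, 0, 0, -0.015, 0.0043, 0, 100], [0, 0, 0, -0.02, 0.006, 0.01, 100], [0, 0, 0, -0.01, 0.003, 0.04, 100], [0, 0, 0, 0, 0, 0.05, 0]],
  ],
)

```text
clock: 6.25
eef_pos: [0.4783, 0.0363, 0.1053]
ee_rot: [0.144, 0.99, -0.001, -0.002]
ft_force: [1.8, 1.1, 0.2]
finger_gap: 0.0732
gripper_force: 0.0
```

>>> jog_arm(
  deltas=[
    [[0, 0, 0, -0.015, 0, 0.05, 0], [0, 0, 0, -0.015, -0.01, 0.05, 0], [0, 0, 0, 0, 0, 0.02, 0], [0, 0, 0, 0, 0, 0, 0]],
  ],
)

```text
clock: 6.65
eef_pos: [0.4537, 0.0273, 0.2236]
ee_rot: [0.144, 0.99, 0.002, 0.003]
ft_force: [-1.2, 0.7, -0.5]
finger_gap: 0.0123
gripper_force: 0.0
```

```bash
python3 - <<'E'
from h import *
import pickle
o=get_obs();im=snapshot("wrist")[:,:,::-1];cv2.imwrite("pics/w2.png",im);pickle.dump(o,open("w2.pkl","wb"));print(o["eef_pos"],o["ee_rot"])
cv2.imwrite("pics/w2b.png",cv2.resize(im,(768,576),interpolation=cv2.INTER_CUBIC))
E
```

```text
[0.45374393 0.02725092 0.22360431] [0.14375121 0.989608   0.0019849  0.00276603]
```

View pics/w2b.png

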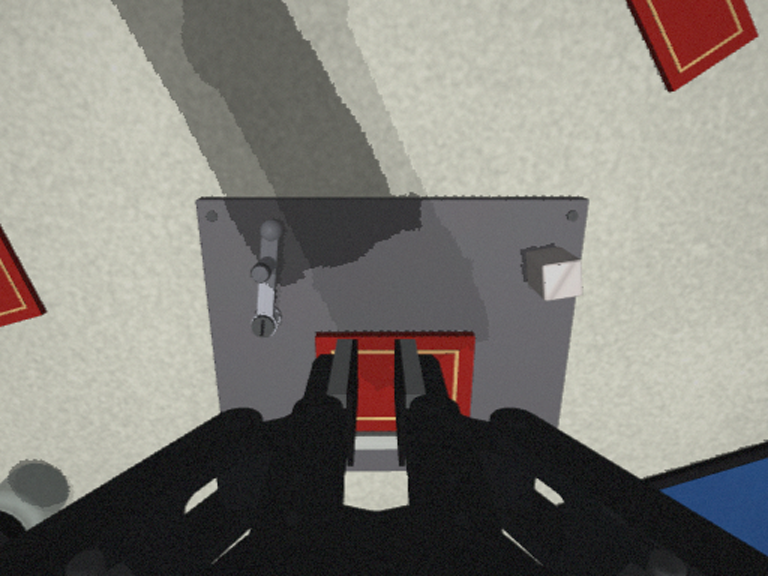

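Plaque near edge runs (316,333) to (474,333), parallel to the plate edge at row 199. The post is at (260,271), the pivot at (264,325) and the toe at (272,230).

```bash
python3 - <<'E'
from h import *
import pickle
o=pickle.load(open("w2.pkl","rb"));C=cam("wrist",o);P=pickle.load(open("P.pkl","rb"))
pl=lambda p,z:(w2plate(P,cast(C,np.array(p)/1.5,z))*1000).round(1).tolist()
print("plate near",pl([(197,200),(588,200)],.012),"pivot",pl([(264,325)],.037),"post",pl([(260,271)],.058),"toe",pl([(272,230)],.03))
print("plaque near",pl([(316,335),(474,335)],.022),"far corner",pl([(470,430)],.022))
o=get_obs();print((w2plate(P,o["eef_pos"])*1000).round(1))
piv=np.array([-.04,-.1])
for a in np.arange(0.1,2.31,.2): print(round(a,2),plate2w(P,piv+.05*np.array([-np.cos(a),np.sin(a)])).round(4))
E
```

```text
plate near [[-134.0, -148.7], [-133.5, 148.5]] pivot [[-41.9, -99.0]] post [[-91.6, -93.4]] toe [[-114.5, -89.4]]
plaque near [[-26.4, -61.5], [-26.1, 66.3]] far corner [[64.0, 68.5]]
[[-109.6  -14.2]]
0.1 [[ 0.4491 -0.0558]]
0.3 [[ 0.4538 -0.047 ]]
0.5 [[ 0.4602 -0.0393]]
0.7 [[ 0.4679 -0.0329]]
0.9 [[ 0.4767 -0.0283]]
1.1 [[ 0.4863 -0.0255]]
1.3 [[ 0.4963 -0.0247]]
1.5 [[ 0.5062 -0.0259]]
1.7 [[ 0.5157 -0.029 ]]
1.9 [[ 0.5244 -0.0339]]
2.1 [[ 0.5319 -0.0405]]
2.3 [[ 0.538  -0.0484]]
```

```bash
cat >> h.py <<'E'
PIV=np.array([-.0408,-.0998])
import pickle
def tgt(a,d): # TCP xy for clip angle a, tangential offset d
    P=pickle.load(open("P.pkl","rb"))
    return plate2w(P,PIV+.05*np.array([-np.cos(a),np.sin(a)])+d*np.array([np.sin(a),np.cos(a)]))[0]
def status():
    o=get_obs();R=Ro.from_quat(o["ee_rot"]).as_matrix();P=pickle.load(open("P.pkl","rb"))
    print(o["clock"],"eef",np.round(o["eef_pos"],4),"a_tool",round(P[2]-(np.arctan2(R[1,1],R[0,1])-np.pi/2),3),"tilt",R[:2,2].round(4),"q",np.round(o["joint_positions"],2),"F",np.round(o["ft_force"],1));return o
E
python3 - <<'E'
from h import *
o=status();print(tgt(.1,0),tgt(.1,0)-o["eef_pos"][:2])
E
```

```text
6.7 eef [0.453  0.0273 0.2218] a_tool 0.001 tilt [0.0036 0.0021] q [-0.67  0.06  0.49  2.12 -0.03  0.97  1.12] F [ 0.6 -0.9 -0.7]
[ 0.44843169 -0.05536928] [-0.0046036  -0.08267398]
```

>>> jog_arm(
  deltas=[
    [[0, 0, -0.05, -0.0025, -0.042, 0, 47], [0, 0, -0.05, -0.0025, -0.0407, -0.03, 47], [0, 0, 0, 0, 0, -0.04, 47], [0, 0, 0, 0, 0, -0.03, 47], [0, 0, 0, 0, 0, 0, 47]],
  ],
)

```text
clock: 7.2
eef_pos: [0.4445, -0.0559, 0.1171]
ee_rot: [0.193, 0.981, -0.002, -0.003]
ft_force: [0.5, -0.0, 0.7]
finger_gap: 0.0405
gripper_force: 0.0
```

```bash
python3 - <<'E'
from h import *
o=status();print(o["finger_gap"],tgt(.1,0)-o["eef_pos"][:2])
C=cam("wrist",o);im=snapshot("wrist")[:,:,::-1]
cv2.imwrite("pics/w3.png",cv2.resize(im[100:384,100:400],None,fx=2,fy=2,interpolation=cv2.INTER_CUBIC))
E
```

```text
7.2 eef [ 0.4445 -0.0559  0.1171] a_tool 0.102 tilt [-0.0071 -0.0025] q [-0.51  0.24  0.56  2.23 -0.18  0.73  1.36] F [ 0.5 -0.   0.7]
0.04051922785285334 [0.00393443 0.00052291]
```

View pics/w3.png

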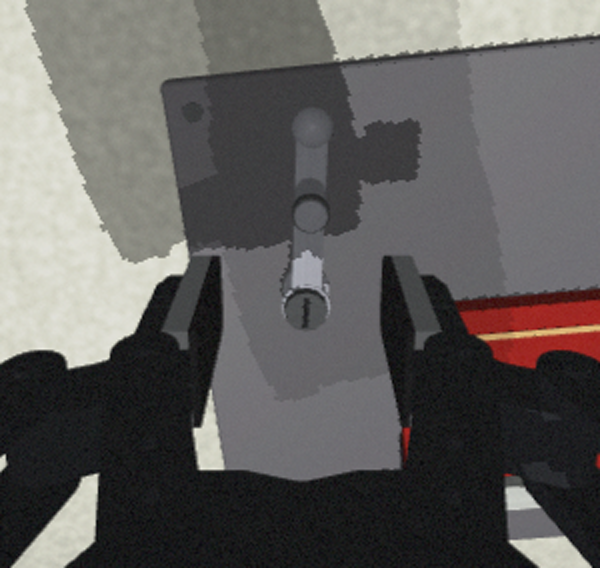

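The post at (311,213) sits centred between the open fingers at about (205,265) and (400,265). Descending.

>>> jog_arm(
  deltas=[
    [[0, 0, 0, 0, 0, -0.02, 47], [0, 0, 0, 0, 0, -0.02, 47], [0, 0, 0, 0, 0, -0.02, 47], [0, 0, 0, 0, 0, -0.015, 47], [0, 0, 0, 0, 0, 0, 47]],
  ],
)

```text
clock: 7.75
eef_pos: [0.4472, -0.055, 0.0456]
ee_rot: [0.193, 0.981, -0.0, -0.001]
ft_force: [0.2, 0.1, -0.3]
finger_gap: 0.0401
gripper_force: 0.0
```

```bash
python3 - <<'E'
from h import *
o=status();print(o["finger_gap"],tgt(.1,0)-o["eef_pos"][:2])
E
```

```text
7.75 eef [ 0.4472 -0.055   0.0456] a_tool 0.1 tilt [-0.0011 -0.0001] q [-0.42  0.38  0.47  2.27 -0.33  0.56  1.49] F [ 0.2  0.1 -0.3]
0.04006455911626553 [ 0.00119038 -0.00032076]
```

```bash
python3 - <<'E'
from h import *
p=tgt(.1,0)
for a,d in [(.1,.014)]+[(a,.014) for a in np.arange(.2,2.61,.1)]:
    q=tgt(a,d);print(round(a,2),(q-p).round(4));p=q
E
```

```text
0.1 [0.0053 0.013 ]
0.2 [0.0034 0.0039]
0.3 [0.0038 0.0036]
0.4 [0.0041 0.0032]
0.5 [0.0044 0.0028]
0.6 [0.0046 0.0023]
0.7 [0.0049 0.0018]
0.8 [0.005  0.0013]
0.9 [0.0051 0.0008]
1.0 [0.0052 0.0003]
1.1 [ 0.0052 -0.0002]
1.2 [ 0.0051 -0.0007]
1.3 [ 0.005  -0.0012]
1.4 [ 0.0049 -0.0017]
1.5 [ 0.0047 -0.0022]
1.6 [ 0.0045 -0.0027]
1.7 [ 0.0042 -0.0031]
1.8 [ 0.0038 -0.0035]
1.9 [ 0.0035 -0.0039]
2.0 [ 0.0031 -0.0042]
2.1 [ 0.0026 -0.0045]
2.2 [ 0.0022 -0.0047]
2.3 [ 0.0017 -0.0049]
2.4 [ 0.0012 -0.0051]
2.5 [ 0.0007 -0.0051]
2.6 [ 0.0002 -0.0052]
```

>>> jog_arm(
  deltas=[
    [[0, 0, 0, 0.001, 0, -0.007, 47], [0, 0, 0, 0, 0, -0.004, 47], [0, 0, 0, 0, 0, 0, 47]],
  ],
)

```text
clock: 8.05
eef_pos: [0.4485, -0.0551, 0.035]
ee_rot: [0.193, 0.981, 0.0, 0.0]
ft_force: [0.1, 0.1, 0.2]
finger_gap: 0.0403
gripper_force: 0.0
```

>>> jog_arm(
  deltas=[
    [[0, 0, 0, 0.0018, 0.0043, 0, 47], [0, 0, 0, 0.0018, 0.0043, 0, 47], [0, 0, 0, 0.0017, 0.0044, 0, 47], [0, 0, -0.1, 0.0034, 0.0039, 0, 47], [0, 0, -0.1, 0.0038, 0.0036, 0, 47]],
  ],
)

```text
clock: 8.55
eef_pos: [0.4611, -0.0344, 0.035]
ee_rot: [0.292, 0.956, 0.0, 0.0]
ft_force: [0.5, -2.6, 0.1]
finger_gap: 0.0405
gripper_force: 0.7
```

>>> jog_arm(
  deltas=[
    [[0, 0, -0.1, 0.0041, 0.0032, 0, 47], [0, 0, -0.1, 0.0044, 0.0028, 0, 47], [0, 0, -0.1, 0.0046, 0.0023, 0, 47], [0, 0, -0.1, 0.0049, 0.0018, 0, 47], [0, 0, -0.1, 0.005, 0.0013, 0, 47]],
  ],
)

```text
clock: 9.05
eef_pos: [0.484, -0.0229, 0.0349]
ee_rot: [0.519, 0.855, -0.0, -0.0]
ft_force: [-0.7, -0.7, -0.3]
finger_gap: 0.0402
gripper_force: 0.6
```

```bash
python3 - <<'E'
from h import *
o=status();print(o["finger_gap"],tgt(.8,0.014)-o["eef_pos"][:2])
E
```

```text
9.05 eef [ 0.484  -0.0229  0.0349] a_tool 0.804 tilt [-0.0001  0.    ] q [-0.6   0.49  0.64  2.21 -0.52  0.59  0.9 ] F [-0.7 -0.7 -0.3]
0.040158753877520374 [-8.12729089e-05 -6.10648142e-04]
```

>>> jog_arm(
  deltas=[
    [[0, 0, -0.1, 0.0051, 0.0008, 0, 47], [0, 0, -0.1, 0.0052, 0.0003, 0, 47], [0, 0, -0.1, 0.0052, -0.0002, 0, 47], [0, 0, -0.1, 0.0051, -0.0007, 0, 47], [0, 0, -0.1, 0.005, -0.0012, 0, 47]],
  ],
)

```text
clock: 9.55
eef_pos: [0.5095, -0.0238, 0.0349]
ee_rot: [0.714, 0.7, -0.0, -0.0]
ft_force: [-0.2, -0.9, 1.5]
finger_gap: 0.0405
gripper_force: 0.7
```

>>> jog_arm(
  deltas=[
    [[0, 0, -0.1, 0.0049, -0.0017, 0, 47], [0, 0, -0.1, 0.0047, -0.0022, 0, 47], [0, 0, 0, 0, 0, 0, 47]],
  ],
)

```text
clock: 9.85
eef_pos: [0.5194, -0.0279, 0.0348]
ee_rot: [0.78, 0.626, -0.0, 0.0]
ft_force: [0.2, -0.3, 0.1]
finger_gap: 0.0404
gripper_force: 0.0
```

>>> jog_arm(
  deltas=[
    [[0, 0, -0.05, 0.0023, -0.0013, 0, 47], [0, 0, -0.05, 0.0022, -0.0014, 0, 47]],
  ],
)

```text
clock: 10.05
eef_pos: [0.5231, -0.0305, 0.0348]
ee_rot: [0.809, 0.587, -0.0, -0.0]
ft_force: [-1.2, 0.4, -0.3]
finger_gap: 0.0401
gripper_force: 0.7
```

>>> jog_arm(
  deltas=[
    [[0, 0, -0.03, 0.0013, -0.0009, 0, 47], [0, 0, -0.03, 0.0013, -0.0009, 0.0003, 47]],
  ],
)

```text
clock: 10.25
eef_pos: [0.5259, -0.0324, 0.035]
ee_rot: [0.827, 0.562, -0.0, -0.0]
ft_force: [-0.7, 0.5, -0.7]
finger_gap: 0.04
gripper_force: 0.7
```

>>> jog_arm(
  deltas=[
    [[0, 0, -0.03, 0.0012, -0.001, 0.0005, 47]],
  ],
)

```text
clock: 10.35
eef_pos: [0.5271, -0.0336, 0.0356]
ee_rot: [0.836, 0.549, -0.0, -0.0]
ft_force: [-0.9, 0.6, -1.1]
finger_gap: 0.0401
gripper_force: 0.7
```

>>> jog_arm(
  deltas=[
    [[0, 0, -0.02, 0.0008, -0.0007, 0.0004, 47], [0, 0, -0.02, 0.0008, -0.0007, 0.0004, 47]],
  ],
)

```text
clock: 10.55
eef_pos: [0.5288, -0.0352, 0.0364]
ee_rot: [0.847, 0.532, -0.0, -0.0]
ft_force: [-0.7, 0.5, -2.1]
finger_gap: 0.0402
gripper_force: 0.9
```

>>> jog_arm(
  deltas=[
    [[0, 0, -0.02, 0.0008, -0.0007, 0.0004, 47]],
  ],
)

```text
clock: 10.65
eef_pos: [0.5294, -0.0359, 0.0367]
ee_rot: [0.852, 0.524, -0.0, -0.0]
ft_force: [-4.6, 0.9, -3.0]
finger_gap: 0.0404
gripper_force: 1.9
```

>>> jog_arm(
  deltas=[
    [[0, 0, -0.02, 0.0007, -0.0007, 0.0004, 47]],
  ],
)

```text
clock: 10.75
eef_pos: [0.5297, -0.0365, 0.037]
ee_rot: [0.857, 0.515, -0.0, -0.0]
ft_force: [-4.9, 1.1, -1.6]
finger_gap: 0.04
gripper_force: 2.5
```

Toe is meeting the edge. Continuing with a slight rise.

>>> jog_arm(
  deltas=[
    [[0, 0, -0.02, 0.0008, -0.0007, 0.0006, 47]],
  ],
)

```text
clock: 10.85
eef_pos: [0.5305, -0.0373, 0.0376]
ee_rot: [0.862, 0.506, -0.001, -0.0]
ft_force: [-4.9, 0.3, -2.5]
finger_gap: 0.04
gripper_force: 2.4
```

>>> jog_arm(
  deltas=[
    [[0, 0, -0.01, 0.0008, -0.0006, 0.0006, 47]],
  ],
)

```text
clock: 10.95
eef_pos: [0.5316, -0.0379, 0.0383]
ee_rot: [0.865, 0.502, -0.0, -0.0]
ft_force: [-3.9, 1.3, -1.5]
finger_gap: 0.0401
gripper_force: 1.6
```

>>> jog_arm(
  deltas=[
    [[0, 0, -0.01, 0.0007, -0.0006, 0.0006, 47]],
  ],
)

```text
clock: 11.05
eef_pos: [0.5327, -0.0385, 0.039]
ee_rot: [0.867, 0.498, -0.0, -0.0]
ft_force: [-2.6, 2.1, -2.0]
finger_gap: 0.0403
gripper_force: 1.5
```

```bash
python3 - <<'E'
from h import *
o=status();e=o["eef_pos"][:2]
for a in np.arange(1.75,2.0,.05):print(round(a,2),(tgt(a,.014)-e).round(4))
for b in (1.85,2.0,2.15):print(b,(tgt(b,.014)-e).round(4))
E
```

```text
11.05 eef [ 0.5327 -0.0385  0.039 ] a_tool 1.812 tilt [-0.  0.] q [-0.72  0.65  0.89  2.1  -0.77  0.75  0.14] F [-2.6  2.1 -2. ]
1.75 [-0.003   0.0026]
1.8 [-0.0011  0.0008]
1.85 [ 0.0007 -0.0011]
1.9 [ 0.0023 -0.0031]
1.95 [ 0.0039 -0.0051]
1.85 [ 0.0007 -0.0011]
2.0 [ 0.0054 -0.0073]
2.15 [ 0.0092 -0.0141]
```

>>> jog_arm(
  deltas=[
    [[0, 0, -0.047, 0.0014, -0.0017, 0.0002, 47], [0, 0, -0.047, 0.0014, -0.0018, 0, 47], [0, 0, -0.047, 0.0013, -0.0019, 0, 47], [0, 0, -0.047, 0.0013, -0.0019, 0, 47]],
  ],
)

```text
clock: 11.45
eef_pos: [0.5384, -0.0456, 0.0393]
ee_rot: [0.91, 0.414, 0.0, -0.0]
ft_force: [-2.7, 2.6, -1.0]
finger_gap: 0.0403
gripper_force: 1.7
```

>>> jog_arm(
  deltas=[
    [[0, 0, -0.05, 0.0013, -0.0022, 0, 47], [0, 0, -0.05, 0.0013, -0.0023, 0, 47], [0, 0, -0.05, 0.0012, -0.0023, 0, 47], [0, 0, 0, 0, 0, 0, 47]],
  ],
)

```text
clock: 11.85
eef_pos: [0.5426, -0.0529, 0.0394]
ee_rot: [0.939, 0.345, 0.0, 0.0]
ft_force: [0.1, -0.2, -0.5]
finger_gap: 0.04
gripper_force: 0.1
```

```bash
python3 - <<'E'
from h import *
o=status();e=o["eef_pos"][:2]
for a in (2.1,2.15,2.2):print(round(a,2),(tgt(a,.014)-e).round(4))
print("centre",(tgt(2.15,0)-e).round(4))
E
```

```text
11.85 eef [ 0.5426 -0.0529  0.0394] a_tool 2.15 tilt [ 0.001  -0.0006] q [-0.73  0.71  0.96  2.08 -0.85  0.8  -0.1 ] F [ 0.1 -0.2 -0.5]
2.1 [-0.0018  0.0026]
2.15 [-0.0007  0.0003]
2.2 [ 0.0004 -0.0021]
centre [-0.0097  0.011 ]
```

>>> jog_arm(
  deltas=[
    [[0, 0, 0, -0.003, 0.0033, 0, 47], [0, 0, 0, -0.0031, 0.0034, 0, 47], [0, 0, 0, -0.0031, 0.0035, 0, 47], [0, 0, 0, 0, 0, 0, 47], [0, 0, 0, 0, 0, 0, 47]],
  ],
)

```text
clock: 12.35
eef_pos: [0.5327, -0.0421, 0.0393]
ee_rot: [0.938, 0.346, 0.0, -0.0]
ft_force: [-0.6, 0.3, -0.9]
finger_gap: 0.0401
gripper_force: 0.0
```

```bash
python3 - <<'E'
from h import *
o=status()
im=snapshot("wrist")[:,:,::-1]
cv2.imwrite("pics/w4.png",cv2.resize(im,(768,576),interpolation=cv2.INTER_CUBIC))
E
```

```text
12.35 eef [ 0.5327 -0.0421  0.0393] a_tool 2.148 tilt [0.0002 0.0002] q [-0.76  0.7   0.97  2.11 -0.85  0.79 -0.12] F [-0.6  0.3 -0.9]
```

View pics/w4.png

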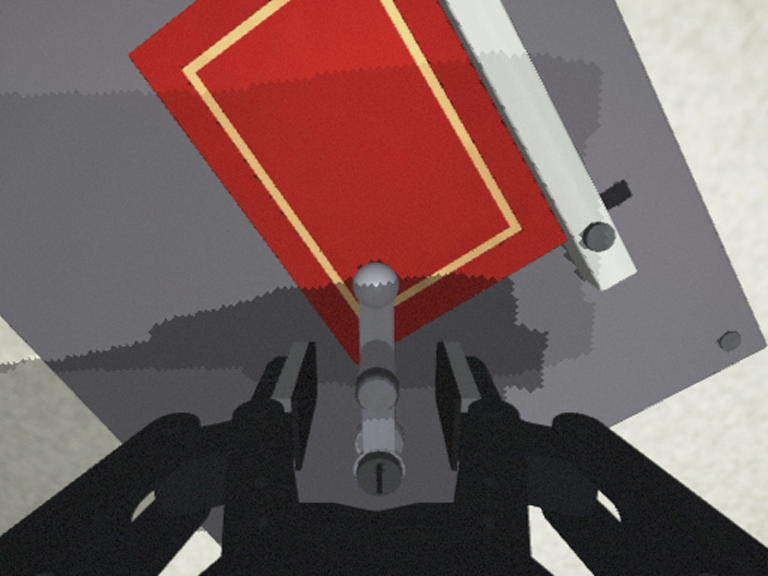

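The toe at (376,285) is well in on the plaque. The plaque is flush along the rail, and neither finger, at (300,400) and (455,400), touches the post at (377,390). Holding for the picture.

>>> jog_arm(
  deltas=[
    [[0, 0, 0, 0, 0, 0, 47], [0, 0, 0, 0, 0, 0, 47], [0, 0, 0, 0, 0, 0, 47], [0, 0, 0, 0, 0, 0, 47], [0, 0, 0, 0, 0, 0, 47]],
  ],
)

```text
clock: 12.9
eef_pos: [0.5327, -0.0424, 0.0392]
ee_rot: [0.938, 0.345, 0.0, -0.0]
ft_force: [-0.9, 0.6, -0.4]
finger_gap: 0.0401
gripper_force: 0.0
```

>>> jog_arm(
  deltas=[
    [[0, 0, 0, 0, 0, 0, 47], [0, 0, 0, 0, 0, 0, 47], [0, 0, 0, 0, 0, 0, 47], [0, 0, 0, 0, 0, 0, 47], [0, 0, 0, 0, 0, 0, 47]],
  ],
)

```text
clock: 13.4
eef_pos: [0.5327, -0.0424, 0.0392]
ee_rot: [0.938, 0.345, 0.0, -0.0]
ft_force: [0.0, -0.6, 0.2]
finger_gap: 0.0399
gripper_force: 0.0
```

>>> jog_arm(
  deltas=[
    [[0, 0, 0, 0, 0, 0, 47], [0, 0, 0, 0, 0, 0, 47], [0, 0, 0, 0, 0, 0, 47], [0, 0, 0, 0, 0, 0, 47], [0, 0, 0, 0, 0, 0, 47]],
  ],
)

```text
clock: 13.9
eef_pos: [0.5327, -0.0424, 0.0392]
ee_rot: [0.938, 0.345, 0.0, -0.0]
ft_force: [-0.0, 0.2, 0.1]
finger_gap: 0.0402
gripper_force: 0.0
```

>>> jog_arm(
  deltas=[
    [[0, 0, 0, 0, 0, 0, 47], [0, 0, 0, 0, 0, 0, 47], [0, 0, 0, 0, 0, 0, 47], [0, 0, 0, 0, 0, 0, 47], [0, 0, 0, 0, 0, 0, 47]],
  ],
)

```text
clock: 14.4
eef_pos: [0.5326, -0.0424, 0.0392]
ee_rot: [0.938, 0.345, -0.0, -0.0]
ft_force: [0.1, -0.0, 0.2]
finger_gap: 0.0403
gripper_force: 0.0
```

>>> jog_arm(
  deltas=[
    [[0, 0, 0, 0, 0, 0, 47], [0, 0, 0, 0, 0, 0, 47], [0, 0, 0, 0, 0, 0, 47]],
  ],
)

```text
clock: 14.7
eef_pos: [0.5327, -0.0424, 0.0392]
ee_rot: [0.938, 0.345, 0.0, -0.0]
ft_force: [-1.1, 0.2, 0.1]
finger_gap: 0.0401
gripper_force: 0.0
```

```bash
python3 - <<'E'
from h import *
o=status();p=o["eef_pos"][:2]
for a,d in [(2.15,-.014)]+[(a,-.014) for a in np.arange(2.05,.34,-.1)]:
    q=tgt(a,d);print(round(a,2),(q-p).round(4));p=q
E
```

```text
14.7 eef [ 0.5327 -0.0424  0.0392] a_tool 2.149 tilt [0. 0.] q [-0.76  0.7   0.97  2.11 -0.85  0.79 -0.12] F [-1.1  0.2  0.1]
2.15 [-0.0089  0.0112]
2.05 [-0.0044  0.0027]
1.95 [-0.0047  0.0022]
1.85 [-0.0049  0.0017]
1.75 [-0.005   0.0013]
1.65 [-0.0051  0.0007]
1.55 [-0.0052  0.0002]
1.45 [-0.0052 -0.0003]
1.35 [-0.0051 -0.0008]
1.25 [-0.005  -0.0013]
1.15 [-0.0049 -0.0018]
1.05 [-0.0047 -0.0023]
0.95 [-0.0044 -0.0027]
0.85 [-0.0041 -0.0032]
0.75 [-0.0038 -0.0036]
0.65 [-0.0034 -0.0039]
0.55 [-0.003  -0.0042]
0.45 [-0.0026 -0.0045]
0.35 [-0.0021 -0.0048]
```

>>> jog_arm(
  deltas=[
    [[0, 0, 0, -0.003, 0.0037, 0, 47], [0, 0, 0, -0.003, 0.0037, 0, 47], [0, 0, 0, -0.0029, 0.0038, 0, 47], [0, 0, 0.05, -0.0022, 0.0014, 0, 47], [0, 0, 0.05, -0.0022, 0.0013, 0, 47]],
  ],
)

```text
clock: 15.2
eef_pos: [0.5192, -0.0286, 0.0393]
ee_rot: [0.92, 0.393, 0.0, 0.001]
ft_force: [1.1, -3.7, -1.7]
finger_gap: 0.0399
gripper_force: 1.9
```

>>> jog_arm(
  deltas=[
    [[0, 0, 0.05, -0.0023, 0.0011, 0.0003, 47], [0, 0, 0.05, -0.0024, 0.0011, 0.0003, 47], [0, 0, 0.05, -0.0024, 0.0009, 0.0002, 47], [0, 0, 0.05, -0.0025, 0.0008, 0, 47], [0, 0, 0.05, -0.0025, 0.0007, 0, 47]],
  ],
)

```text
clock: 15.7
eef_pos: [0.5073, -0.0239, 0.0401]
ee_rot: [0.863, 0.504, 0.0, 0.0]
ft_force: [2.5, -2.2, -1.9]
finger_gap: 0.0402
gripper_force: 1.5
```

>>> jog_arm(
  deltas=[
    [[0, 0, 0.05, -0.0025, 0.0006, 0, 47], [0, 0, 0.1, -0.0051, 0.0007, 0, 47], [0, 0, 0.1, -0.0052, 0.0002, 0, 47], [0, 0, 0.1, -0.0052, -0.0003, 0, 47], [0, 0, 0.1, -0.0051, -0.0008, 0, 47]],
  ],
)

```text
clock: 16.2
eef_pos: [0.484, -0.0232, 0.0401]
ee_rot: [0.728, 0.685, 0.0, 0.0]
ft_force: [1.4, -1.5, -0.5]
finger_gap: 0.0401
gripper_force: 0.6
```

>>> jog_arm(
  deltas=[
    [[0, 0, 0.1, -0.005, -0.0013, 0, 47], [0, 0, 0.1, -0.0049, -0.0018, 0, 47], [0, 0, 0.1, -0.0047, -0.0023, 0, 47], [0, 0, 0.1, -0.0044, -0.0027, 0, 47], [0, 0, 0.1, -0.0041, -0.0032, 0, 47]],
  ],
)

```text
clock: 16.7
eef_pos: [0.461, -0.0345, 0.0402]
ee_rot: [0.536, 0.844, 0.0, 0.0]
ft_force: [1.7, -0.5, -1.6]
finger_gap: 0.0401
gripper_force: 0.6
```

>>> jog_arm(
  deltas=[
    [[0, 0, 0.1, -0.0038, -0.0036, 0, 47], [0, 0, 0.1, -0.0034, -0.0039, 0, 47], [0, 0, 0.1, -0.003, -0.0042, 0, 47], [0, 0, 0.1, -0.0026, -0.0045, 0, 47], [0, 0, 0.1, -0.0021, -0.0048, 0, 47]],
  ],
)

```text
clock: 17.2
eef_pos: [0.4461, -0.0555, 0.0401]
ee_rot: [0.311, 0.951, 0.0, 0.0]
ft_force: [1.4, 0.8, 0.1]
finger_gap: 0.0401
gripper_force: 0.7
```

```bash
python3 - <<'E'
from h import *
o=status();e=o["eef_pos"][:2]
for a in (.25,.35,.45):print((tgt(a,-.014)-e).round(4))
print("centre",(tgt(.35,0)-e).round(4))
E
```

```text
17.2 eef [ 0.4461 -0.0555  0.0401] a_tool 0.344 tilt [0.0004 0.0002] q [-0.47  0.41  0.54  2.28 -0.4   0.55  1.31] F [1.4 0.8 0.1]
[-0.0015 -0.0052]
[ 0.0001 -0.0003]
[0.0022 0.0045]
centre [0.0085 0.011 ]
```

>>> jog_arm(
  deltas=[
    [[0, 0, 0.075, -0.0014, -0.0037, 0, 47], [0, 0, 0.075, -0.001, -0.0038, 0, 47], [0, 0, 0, 0.0033, 0.0062, 0, 47], [0, 0, 0, 0.0033, 0.0062, 0, 47], [0, 0, 0, 0, 0, 0.01, 47]],
  ],
)

```text
clock: 17.7
eef_pos: [0.4504, -0.0496, 0.0496]
ee_rot: [0.241, 0.971, -0.0, -0.001]
ft_force: [-0.9, 0.0, -0.6]
finger_gap: 0.0398
gripper_force: 0.0
```

>>> jog_arm(
  deltas=[
    [[0, 0, 0.05, 0, 0, 0.03, 47], [0, 0, 0.05, 0, 0, 0.04, 47], [0, 0, 0.05, 0, 0.02, 0.05, 47], [0, 0, 0.05, 0, 0.03, 0.05, 100], [0, 0, 0, 0, 0.03, 0, 100]],
  ],
)

```text
clock: 18.2
eef_pos: [0.4526, 0.0242, 0.2148]
ee_rot: [0.143, 0.99, 0.002, 0.003]
ft_force: [1.0, 0.3, -2.0]
finger_gap: 0.0677
gripper_force: 0.0
```

>>> jog_arm(
  deltas=[
    [[0, 0, 0, -0.01, 0, 0, 100], [0, 0, 0, 0, 0, 0, 100], [0, 0, 0, 0, 0, 0, 100], [0, 0, 0, 0, 0, 0, 100]],
  ],
)

```text
clock: 18.6
eef_pos: [0.4404, 0.0227, 0.2091]
ee_rot: [0.143, 0.99, -0.0, -0.0]
ft_force: [-0.1, -0.5, -0.3]
finger_gap: 0.0856
gripper_force: 0.0
```

```bash
python3 - <<'E'
from h import *
o=status()
im=snapshot("wrist")[:,:,::-1];pickle.dump(o,open("w5.pkl","wb"));cv2.imwrite("pics/w5.png",im)
cv2.imwrite("pics/w5b.png",cv2.resize(im,(768,576),interpolation=cv2.INTER_CUBIC))
E
```

```text
18.6 eef [0.4404 0.0227 0.2091] a_tool 0.0 tilt [-0.0006 -0.0005] q [-0.73  0.05  0.56  2.16 -0.03  0.94  1.13] F [-0.1 -0.5 -0.3]
```

View pics/w5b.png

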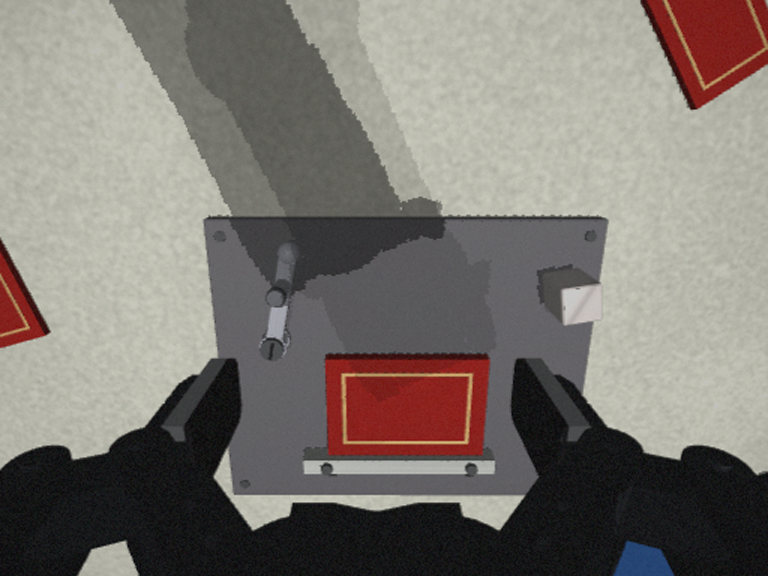

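The clip is parked, with the post at (275,296) and the toe at (288,250). The plaque spans (327,357) to (484,456) and lies along the rail, whose top starts at row 461. I'll check the gap numerically.

```bash
python3 - <<'E'
from h import *
P=pickle.load(open("P.pkl","rb"))
im=cv2.imread("pics/w5.png")
def near(C,s=1):pass
for n in ("w2","w5"):
    C=cam("wrist",pickle.load(open(n+".pkl","rb")));im=cv2.imread(f"pics/{n}.png");hsv=cv2.cvtColor(im,cv2.COLOR_BGR2HSV)
    m=cv2.inRange(hsv,(0,140,100),(12,255,255))|cv2.inRange(hsv,(168,140,100),(180,255,255))
    pts=[]
    for c in range(222,316,4):   # near & far red rows per column
        r=np.where(m[180:330,c])[0]
        if len(r): pts.append((c,r.min()+180,r.max()+180))
    pts=np.array(pts)
    for k in (1,2):
        w=w2plate(P,cast(C,pts[:,[0,k]],.022))*1000;f=np.polyfit(w[:,1],w[:,0],1);print(n,"near" if k==1 else "far",np.median(w[:,0]).round(2),"slope",f[0].round(4))
C=cam("wrist",pickle.load(open("w5.pkl","rb")))
g=cv2.cvtColor(im,cv2.COLOR_BGR2GRAY);print(g[296:318:1,250].tolist(),g[296:318,205].tolist())
print("rail near-top edge",(w2plate(P,cast(C,np.array([(304,461),(494,461)])/1.5,.028))*1000).round(1).tolist())
E
```

```text
w2 near -25.22 slope -0.0057
w2 far 12.41 slope 0.0351
w5 near -24.26 slope -0.0006
w5 far 62.65 slope 0.0006
[76, 61, 61, 64, 67, 63, 63, 56, 69, 72, 68, 165, 176, 175, 180, 180, 183, 178, 177, 183, 105, 95] [100, 98, 65, 74, 69, 73, 73, 73, 68, 70, 72, 171, 179, 183, 182, 184, 186, 182, 177, 186, 103, 97]
rail near-top edge [[65.9, -82.1], [65.8, 76.0]]
```

The near edge is where it was when pressed home (-24.3 mm now, -25.2 mm then). The plaque is parallel to the rail, and near edge plus 90 mm comes to the rail face within 1 mm. Handing in.

```bash
python3 -c "from workcell import *; print(sign_off())"
```

```text
the job is handed in; nothing more can be done
None
```

The job is handed in at about 19 s on the robot's clock, verdict not shown: plaque flush to the stop (final gap estimated at under 1 mm), toe clamped well in on it and left untouched for over two seconds, clip swung back to about 0.2 rad, highest wrist force seen about 12 N.

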